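Park the cable stripper's change parts on their outlines

ROBOT

A 6-joint arm with a two-finger parallel gripper is mounted at the origin on the work surface. World frame = base frame: x ahead of the robot, y to its left, z up, the work surface at z = 0. Lengths are in mm, angles in rad, forces in N, time in s.
With the tool pointing down it reaches from about 350 to 925 mm from the base axis. Payload 6.4 kg.
Tool frame: the origin (TCP) lies at the very end of the fingers, on their centre line; the grasp point (between the pads) lies 19 mm behind it (r.grip_depth is the distance from the TCP to the grasp point, in mm); z points along the fingers, y is the line along which they close (so a half turn about z gives the same grasp; the last joint's range is limited). The gripper opens to 94 mm and grips with 3 to 60 N. Pads are 16 mm wide; open, the fingers measure 119 mm over their backs; the gripper's body (75 mm by 177 mm) begins 78 mm behind the grasp point.
Start: joints at [-1.459, 0.245, 1.558, -0, 1.339, -0.174], TCP at [183.256, -623.643, 205.455] pointing down, gripper open.
Joint ranges: [-3.13, 3.13], [-1.02, 2.26], [0.13, 2.54], [-0.95, 4.09], [0.21, 2.88], [-2.74, 2.74]. Speed limits (rad/s): [2.57, 2.57, 3.14, 3.14, 3.14, 3.14].

INTERFACE

Orientations are given as a unit quaternion [w, x, y, z].
In Python, from plant import r, imaging, ticket gives the robot as it stands.
- The arm moves only by the tool carry_out, never from a script. Its argument "plan" is a list of rows, each a list of 3 entries, a list of its own where there are three numbers: the shift along the world's x, y, z in mm, then the turn about the world's z in degrees, then the closure, from 0 (fully open) to 1 (shut). A call has 1 to 12 rows; each row shifts and turns the commanded pose from where the row before left it; what a row does not reach is not made up. A row lasts 1/8 s, in which the tool goes at most 62.5 mm and 10.7 degrees, less where a joint would pass 70% of its speed; a pose out of reach is approached as far as the arm can. A call with a gripper value outside its range is refused whole. The fingers move at their own pace and stop on an object; "grip_force" is the grip in N (left out, the last holds). Time passes only in rows, so rows that do not move let the fingers close. It gives the time, the measured TCP pose, the force, the opening and the grip force at its end, in the units of the state.
- r.read_state(): the state, without advancing time (a new reading comes with each control period).
- imaging.get_image(name): name is "scene" or "side" or "wrist"; returns a dict with "color" (384x512x3 uint8, red, green, blue), "range_z" (384x512 float32, mm along the optical axis (not along the pixel's ray), 0 where there is no reading), "K" (3x3 intrinsics, pixels), "distortion" ([k1, k2, p1, p2, k3] as OpenCV has them; the pictures are not rectified), "rvec" (rotation vector, rad) and "tvec" (3), from world to camera coordinates, as OpenCV has them. Camera axes: x right, y down, z forward; pixel columns grow to the right and rows downward; lengths in mm; the calibration is good to about 2 mm. A picture is of the moment at which its call begins.
- ticket.close_job(): hands the job in; it is judged then, once.
The state is a dict: "t": time; "joint_positions": joint angles; "joint_vel": joint speeds; "tau": joint torques, N m; "eef_pos": TCP position; "eef_rot": TCP orientation; "force": force on the tool from outside, world axes, zero at the start; "moment": the same for the moment, N m; "width": opening from 0.0 (shut) to 1.0 (fully open); "gripper_force": force on a finger pad.
Only numpy, scipy, OpenCV 4.12 (cv2) and the standard library are available. Lean on these libraries where they do the work, as an engineer would, in place of code of your own. Each camera call takes 0.05 s, during which the arm holds its last target. There are 200 camera calls.

TASK

Put the four change parts of the cable stripping machine away: stand the large roller, the small roller, the brass hexagonal nut and the orange blade holder each upright on the black pad that bears its own painted outline (white discs for the rollers, one large and one small, a yellow hexagon and an orange rectangle), centred on it, with the blade holder turned to lie along its rectangle (either way round). Set each part down rather than dropping it, and leave the grease tin and the paint pot where they stand.

Things in the scene. Friction and masses are not known exactly. Their poses are not given: they have to be found in the camera images.
- roller_large: Large feed roller: a bare steel cylinder with fine grooves round its side, standing on end, 56 mm diameter, 42 mm high, about 0.6 kg, with a small dark bore on top. Origin at the centre of its underside, z up along its axis.
- roller_small: Small feed roller: the same bare grooved steel look but slimmer, standing on end, 32 mm diameter, 42 mm high, about 0.23 kg. Origin at the centre of its underside, z up along its axis.
- hex_nut: Brass hexagonal clamp nut lying flat, 46 mm across flats (53 mm across corners), 39 mm high, about 0.4 kg, with a black bore on top. Origin at the centre of its underside, z up; two opposite flats face its +y and -y, two corners point to +x and -x.
- blade_block: Orange blade holder, a rectangular block 76 mm long (its x), 34 mm wide (its y), 40 mm high, about 0.27 kg, with a dark slot line and four screw heads on top. Origin at the centre of its underside, z up.
- pad_large: Fixed square black rubber pad, 96 x 96 mm and 5 mm thick, flat on the bench; origin at the centre of its underside, z up, x and y along its edges. Painted flat on its top, centred: a white disc 64 mm in diameter, the outline of the large roller.
- pad_small: Fixed square black rubber pad, 96 x 96 mm and 5 mm thick, flat on the bench; origin at the centre of its underside, z up, x and y along its edges. Painted flat on its top, centred: a white disc 40 mm in diameter, the outline of the small roller.
- pad_hex: Fixed square black rubber pad, 96 x 96 mm and 5 mm thick, flat on the bench; origin at the centre of its underside, z up, x and y along its edges. Painted flat on its top, centred: a yellow hexagon 54 mm across flats (flats facing the pad's +y and -y), the outline of the nut.
- pad_block: Fixed square black rubber pad, 96 x 96 mm and 5 mm thick, flat on the bench; origin at the centre of its underside, z up, x and y along its edges. Painted flat on its top, centred: an orange rectangle 84 mm long (along the pad's x) and 42 mm wide, the outline of the blade holder.
- grease_tin: Bystander: closed yellow and green tin, 60 mm diameter, 58 mm high, standing among the parts and pads or just beyond them. Origin at the centre of its underside. To be left alone.
- paint_pot: Bystander: white jar-shaped paint pot with a blue lid and band, 54 mm diameter, 80 mm high, standing among the parts and pads or just beyond them. Origin at the centre of its underside. To be left alone.
Mind the look-alikes: they are no part of the job. What is shaped like the pad_small but green is not meant.

How it is judged:
By the outcome, as a careful person would: the job done as asked, in the order asked, and still so for the second after the job is handed in, with the robot touching nothing.
It also fails if it takes over 122 s, if anything falls off the work surface, if the arm or the gripper's body presses on something with over 40 N, if the wrist force passes 120 N, or if a joint passes its speed limit or range.

## Working session

There is one attempt and no reset: what is moved stays moved. The work goes in short steps, Python scripts to look and compute and a tool call to move; the robot and the scene stay as the last step left them, time stands still between calls to the robot, and variables do not carry over. Pictures are saved under pics/ and viewed, at most 14 in all, crops included, and the job is handed in when it is done.

Besides the shell and the picture viewer there is one more tool, called after "Request:" by a JSON object that holds its "api" and its "payload", one argument or row to a line. carry_out: Moves the arm, as the interface text tells. Its arguments: {"type":"object","properties":{"plan":{"type":"array","items":{"type":"array"}},"grip_force":{"type":"number"}},"required":["plan"]}

```bash
ls; mkdir -p pics
cat > h.py <<'E'
import numpy as np, cv2
from plant import r, imaging, ticket
def grab(n):
    im=imaging.get_image(n); return im
def save(im,f): cv2.imwrite('pics/'+f,cv2.cvtColor(im['color'],cv2.COLOR_RGB2BGR))
def ray(im,uv):
    R=cv2.Rodrigues(np.array(im['rvec'],float))[0];t=np.array(im['tvec'],float).ravel()
    p=cv2.undistortPoints(np.array(uv,float).reshape(-1,1,2),np.array(im['K']),np.array(im['distortion'])).reshape(-1,2)
    d=np.c_[p,np.ones(len(p))]@R
    return -R.T@t,d
def plane(im,uv,z):
    c,d=ray(im,uv); return c+d*((z-c[2])/d[:,2])[:,None]
def pix(im,P):
    return cv2.projectPoints(np.array(P,float).reshape(-1,1,3),np.array(im['rvec'],float),np.array(im['tvec'],float),np.array(im['K']),np.array(im['distortion']))[0].reshape(-1,2)
E
python3 - <<'E'
from h import *
import pickle
d={}
for n in ['scene','side','wrist']:
    d[n]=grab(n); im=d[n]
    print(n,ray(im,[[256,192]]),im['K'][0][0])
pickle.dump(d,open('d0.pkl','wb'))
for n in ['scene','side']: save(d[n],n+'0.png')
print(r.read_state())
E
```

```text
pics
scene (array([1494.90603815,   99.7302304 ,  848.40847895]), array([[-0.75068259, -0.06095511, -0.65801452]])) 396.76345922334554
side (array([465.19814764, 622.21871603, 667.05008493]), array([[ 0.07553281, -0.69706525, -0.71342627]])) 352.59605333321457
wrist (array([ 247.37875328, -604.67654721,  383.30158821]), array([[-0.218244  , -0.05497523, -0.97440925]])) 305.8600915767674
{'t': 0.15, 'joint_positions': array([-1.45907275e+00,  2.45658332e-01,  1.55870090e+00, -2.92687401e-05,
        1.33870953e+00, -1.74112570e-01]), 'joint_vel': array([-0.00020008, -0.00229884, -0.00377532, -0.00034019,  0.00129762,
       -0.00111182]), 'tau': array([ 5.01179693e-04, -4.16264105e+01, -3.14981818e+01,  6.85366709e-02,
        3.16026388e-02, -9.16209001e-05]), 'eef_pos': array([ 183.21261292, -623.17273845,  204.61329651]), 'eef_rot': array([-7.38139962e-04,  9.89803834e-01,  1.42435340e-01,  8.78693370e-06]), 'force': array([-0.18533355, -0.04352193, -0.22929448]), 'moment': array([ 0.01423707, -0.03237616, -0.0143624 ]), 'gripper_force': 0.0, 'width': 0.9937584965567943}
```

View pics/scene0.png

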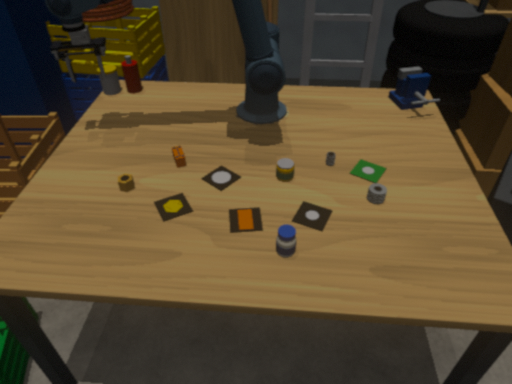

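View pics/side0.png

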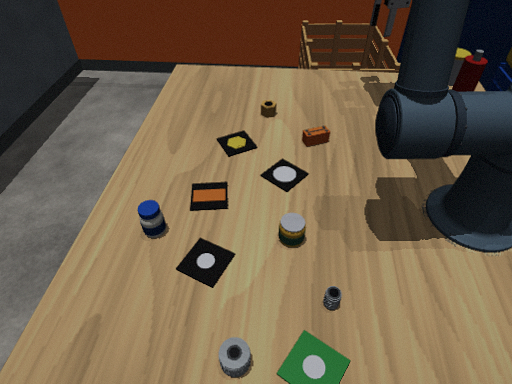

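The scene picture shows, in (u, v) pixels:
- **Pads:** large-disc (222,177), hexagon (173,206), rectangle (246,219) and small-disc (312,215).
- **Parts:** large roller (376,193), small roller (330,158), nut (126,183) and orange block (178,155).
- **Bystanders:** tin (285,169) and pot (286,240).

Two pads could be pad_small: black (312,215) and green (368,170). The black one is meant, because green is excluded. The side view agrees: black at (206,261), green at (314,366).

```bash
cat > m.py <<'E'
from h import *
import pickle
d=pickle.load(open('d0.pkl','rb'))
def blob(m,seed):
    n,l,s,c=cv2.connectedComponentsWithStats(m.astype(np.uint8),connectivity=4)
    ds=[np.hypot(*(c[i]-seed)) if s[i,4]>15 else 1e9 for i in range(1,n)]
    i=1+int(np.argmin(ds)); return l==i,c[i],s[i,4]
seeds={'scene':dict(L=(222,177),S=(312,215),H=(173,206),B=(246,219)),'side':dict(L=(285,174),S=(206,261),H=(237,142),B=(209,196))}
for n in d:
    if n=='wrist': continue
    im=d[n]; hsv=cv2.cvtColor(im['color'],cv2.COLOR_RGB2HSV); h,s,v=cv2.split(hsv)
    ms=dict(L=(s<60)&(v>130),S=(s<60)&(v>130),H=(h>22)&(h<35)&(s>180)&(v>110),B=(h>5)&(h<19)&(s>190)&(v>120))
    for k,sd in seeds[n].items():
        b,c,a=blob(ms[k],np.array(sd)); p=plane(im,np.argwhere(b)[:,::-1],5)[:,:2]
        hull=cv2.convexHull(p.astype(np.float32)); 
        rr=cv2.minAreaRect(hull)
        print(n,k,c.round(1),a,'mean',p.mean(0).round(1),'rect',np.round(rr[0],1),np.round(rr[1],1),round(rr[2],1))
        # black pad
        D=(v<70); D=D|cv2.dilate(b.astype(np.uint8),np.ones((3,3)),iterations=1).astype(bool)
        b2,c2,a2=blob(D,c); p=plane(im,np.argwhere(b2)[:,::-1],5)[:,:2].astype(np.float32)
        rr=cv2.minAreaRect(p); print('    pad',np.round(rr[0],1),np.round(rr[1],1),round(rr[2],1))
    # objects by depth
    R=cv2.Rodrigues(np.array(im['rvec'],float))[0];t=np.array(im['tvec'],float).ravel()
    vv,uu=np.mgrid[0:384,0:512]; uv=np.c_[uu.ravel(),vv.ravel()]
    cc,dd=ray(im,uv); P=cc+dd*im['range_z'].ravel()[:,None]
    ok=(im['range_z'].ravel()>0)&(P[:,2]>15)&(P[:,2]<110)&(P[:,0]>280)&(P[:,0]<1000)&(abs(P[:,1])<600)
    nn,l,st,ce=cv2.connectedComponentsWithStats(ok.reshape(384,512).astype(np.uint8))
    for i in range(1,nn):
        if st[i,4]<25: continue
        q=P[(l==i).ravel()]; zt=np.percentile(q[:,2],97); top=q[q[:,2]>zt-6]
        rr=cv2.minAreaRect(top[:,:2].astype(np.float32))
        print(n,'obj px',ce[i].round(0),st[i,4],'z',zt.round(0),'ctr',np.round(rr[0],0),np.round(rr[1],0),round(rr[2]))
E
python3 m.py
```

```text
scene L [220.8 176.9] 139 mean [ 464.5 -103.1] rect [ 464.6 -102.7] [54.1 54.3] 7.5
    pad [ 467.2 -102.9] [92.6 92.3] 53.0
scene S [311.9 214.9] 66 mean [624.4 198.4] rect [624.8 198.7] [25.8 31.1] 4.5
    pad [626.6 198.1] [92.2 93.5] 68.3
scene H [172.6 205.5] 172 mean [ 616.6 -232.6] rect [ 616.3 -232.9] [50.2 53.9] 4.5
    pad [ 619.9 -231.1] [93.8 91.8] 32.7
scene B [245.1 218.9] 254 mean [657.   -1.3] rect [655.8  -1.5] [81.4 39.4] 9.8
    pad [658.   -1.4] [95.3 90.5] 9.5
scene obj px [179. 155.] 185 z 44.0 ctr [ 380. -265.] [79. 34.] 24
scene obj px [331. 157.] 95 z 45.0 ctr [354. 269.] [29. 30.] 47
scene obj px [285. 168.] 332 z 61.0 ctr [439. 112.] [56. 53.] 20
scene obj px [126. 181.] 203 z 43.0 ctr [ 536. -405.] [51. 45.] 19
scene obj px [377. 192.] 281 z 46.0 ctr [531. 400.] [52. 55.] 78
scene obj px [286. 239.] 528 z 83.0 ctr [767. 122.] [46. 49.] 76
side L [284.3 173.4] 272 mean [ 465.  -104.7] rect [ 465.7 -104.8] [60.9 60.4] 58.8
    pad [ 465.1 -101.4] [98.  95.7] 53.5
side S [205.5 260.2] 208 mean [624.3 197.7] rect [624.4 196.8] [38.  36.6] 6.3
    pad [623.7 199.6] [96.8 96.3] 68.5
side H [456.5  56. ] 2 mean [-222.7 -912.1] rect [-222.7 -912.1] [4.2 0. ] -174.3
    pad [  46.3 -940.9] [1978.4  936.4] 68.9
side B [208.9 194.6] 322 mean [657.2  -2.6] rect [657.9  -2.8] [80.7 40.3] 9.7
    pad [656.2   0.8] [94.7 97.9] 9.8
side obj px [268. 106.] 188 z 42.0 ctr [ 534. -406.] [52. 46.] 79
side obj px [316. 134.] 355 z 43.0 ctr [ 378. -267.] [77. 35.] 25
side obj px [151. 217.] 728 z 82.0 ctr [765. 121.] [47. 47.] 58
side obj px [292. 228.] 715 z 60.0 ctr [438. 111.] [54. 54.] 81
side obj px [332. 296.] 292 z 45.0 ctr [355. 268.] [30. 27.] 84
side obj px [234. 356.] 958 z 44.0 ctr [528. 399.] [53. 53.] 10
```

Request:
{"api": "carry_out", "payload": {
  "plan": [
    [[30, 45, 0], 0, 0],
    [[30, 45, 0], 8, 0],
    [[30, 45, 0], 8, 0],
    [[30, 45, 0], 8, 0],
    [[30, 45, 0], 8, 0],
    [[30, 45, 0], 8, 0],
    [[30, 45, 0], 8, 0],
    [[30, 45, 0], 8, 0],
    [[27, 44, 0], 8, 0],
    [[8, 50, 0], 8, 0],
    [[8, 50, 0], 8, 0],
    [[8, 50, 0], 8, 0]
  ],
  "grip_force": 25
}}

```text
t: 1.65
eef_pos: [474.2, -68.0, 205.3]
eef_rot: [-0.0, 0.611, 0.791, 0.0]
force: [1.3, -1.3, 0.5]
width: 0.999
gripper_force: 0.0
```

Request:
{"api": "carry_out", "payload": {
  "plan": [
    [[8, 50, 0], 2, 0],
    [[8, 50, 0], 0, 0],
    [[8, 50, 0], 0, 0],
    [[8, 50, 0], 0, 0],
    [[8, 50, -10], 0, 0],
    [[8, 50, -10], 0, 0],
    [[6, 50, -15], 0, 0],
    [[6, 50, -15], 0, 0],
    [[6, 50, -15], 0, 0],
    [[3, 15, -10], 0, 0],
    [[0, 0, 0], 0, 0],
    [[0, 0, 0], 0, 0]
  ]
}}

```text
t: 3.15
eef_pos: [543.6, 394.1, 130.9]
eef_rot: [0.0, 0.6, 0.8, 0.0]
force: [0.0, 0.2, -0.0]
width: 1.002
gripper_force: 0.0
```

Run:
```python
from h import *
import pickle
im=grab('wrist'); save(im,'w1.png'); pickle.dump(im,open('w1.pkl','wb'))
s=r.read_state(); print(s['t'],s['eef_pos'],s['eef_rot'],s['joint_positions'],pix(im,[530,400,44]))
```

```text
3.2 [543.8180992  394.09817279 131.27729472] [2.86659467e-04 5.99837220e-01 8.00121947e-01 3.12667819e-04] [ 4.58746191e-01  3.62796046e-01  1.55299404e+00 -2.43373838e-04
  1.22498568e+00  1.74627699e-01] [[245.8929726  188.49184185]]
```

View pics/w1.png

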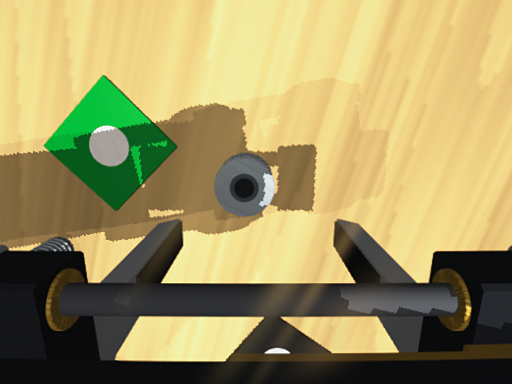

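The wrist view shows the large roller at about (244,186), with its bore at (244,188), and the green decoy at (109,145), which I leave alone. I'll refine the roller centre with depth and the bore.

```bash
cat >> h.py <<'E'
def top(im,xy,rad,z0,z1):
    vv,uu=np.mgrid[0:384,0:512]; uv=np.c_[uu.ravel(),vv.ravel()]
    c,d=ray(im,uv); P=c+d*im['range_z'].ravel()[:,None]
    ok=(im['range_z'].ravel()>0)&(P[:,2]>z0)&(P[:,2]<z1)&(np.hypot(P[:,0]-xy[0],P[:,1]-xy[1])<rad)
    q=P[ok]; p=q[:,:2].astype(np.float32)
    print('n',len(p),'z',np.percentile(q[:,2],[5,50,95]).round(1),'circ',np.round(cv2.minEnclosingCircle(p)[0],1),round(cv2.minEnclosingCircle(p)[1],1),'rect',cv2.minAreaRect(p),'mean',p.mean(0).round(1))
    return p
def st():
    s=r.read_state(); q=s['eef_rot']; print('t',round(s['t'],2),'tcp',s['eef_pos'].round(1),'closeang',round(np.degrees(2*np.arctan2(q[2],q[1]))-90,1),'w',round(s['width'],3),'F',s['force'].round(1))
E
python3 - <<'E'
from h import *
import pickle
im=pickle.load(open('w1.pkl','rb')); top(im,(530,400),45,34,60)
print(plane(im,[[244.3,187.8]],42)); st()
g=cv2.cvtColor(im['color'],cv2.COLOR_RGB2GRAY)
m=(g<45).astype(np.uint8);n,l,s,c=cv2.connectedComponentsWithStats(m); 
for i in range(1,n):
    if np.hypot(*(c[i]-[244,188]))<15: print(c[i],s[i,4],plane(im,c[i],42))
E
```

```text
n 2867 z [39.6 41.5 42.8] circ [527.3 400.4] 27.9 rect ((527.4624633789062, 400.66583251953125), (54.50057601928711, 53.656494140625), 60.715518951416016) mean [527.3 401.3]
[[528.50439667 399.76862038  42.        ]]
t 3.2 tcp [543.8 394.1 131.3] closeang 16.3 w 0.997 F [0.1 0.4 0.5]
[243.75931232 187.84813754] 349 [[528.05155401 399.59050093  42.        ]]
[254. 195.] 1 [[538.68097243 395.83240039  42.        ]]
```

Request:
{"api": "carry_out", "payload": {
  "plan": [
    [[-16, 6, 0], 0, 0],
    [[0, 0, 0], 0, 0],
    [[0, 0, -40], 0, 0],
    [[0, 0, -40], 0, 0],
    [[0, 0, -25], 0, 0],
    [[0, 0, -15], 0, 0],
    [[0, 0, 0], 0, 0],
    [[0, 0, 0], 0, 0.6],
    [[0, 0, 0], 0, 0.6],
    [[0, 0, 0], 0, 0.6],
    [[0, 0, 0], 0, 0.6],
    [[0, 0, 0], 0, 0.6]
  ],
  "grip_force": 30
}}

```text
t: 4.7
eef_pos: [527.7, 401.5, 10.9]
eef_rot: [0.0, 0.599, 0.801, 0.0]
force: [0.7, 0.3, 1.2]
width: 0.592
gripper_force: 30.0
```

```bash
python3 -c "
from h import *
st();print(r.read_state()['gripper_force'])"
```

```text
t 4.7 tcp [527.7 401.5  10.9] closeang 16.4 w 0.592 F [0.7 0.3 1.2]
30.000360310077667
```

Request:
{"api": "carry_out", "payload": {
  "plan": [
    [[0, 0, 15], 0, 0.65],
    [[0, 0, 35], 0, 0.65],
    [[0, 0, 40], 0, 0.65],
    [[-5, -40, 20], 0, 0.65],
    [[-7, -55, 0], 0, 0.65],
    [[-7, -55, 0], 0, 0.65],
    [[-7, -55, 0], 0, 0.65],
    [[-7, -55, 0], 0, 0.65],
    [[-7, -55, 0], 0, 0.65],
    [[-7, -55, 0], 0, 0.65],
    [[-7, -55, 0], 0, 0.65],
    [[-7, -50, 0], 0, 0.65]
  ]
}}

```text
t: 6.2
eef_pos: [465.1, -75.1, 120.5]
eef_rot: [-0.0, 0.599, 0.8, -0.0]
force: [-0.2, 0.4, -5.2]
width: 0.594
gripper_force: 30.0
```

Request:
{"api": "carry_out", "payload": {
  "plan": [
    [[-2, -28, -20], 0, 0.65],
    [[0, 0, -20], 0, 0.65],
    [[0, 0, 0], 0, 0.65],
    [[0, 0, 0], 0, 0.65]
  ]
}}

```text
t: 6.7
eef_pos: [464.4, -101.4, 81.1]
eef_rot: [0.0, 0.599, 0.801, 0.0]
force: [0.2, -0.0, -5.3]
width: 0.589
gripper_force: 30.0
```

Run:
```python
from h import *
import pickle
im=grab('wrist'); save(im,'w2.png'); pickle.dump(im,open('w2.pkl','wb'))
st(); s=r.read_state()['eef_pos']; print(pix(im,[[465,-103.5,5],[s[0],s[1],s[2]+31]]))
```

```text
t 6.75 tcp [ 464.8 -101.5   81.4] closeang 16.4 w 0.588 F [ 0.5  0.4 -4.2]
[[258.7246568  204.34574354]
 [260.00462525 254.96683866]]
```

View pics/w2.png

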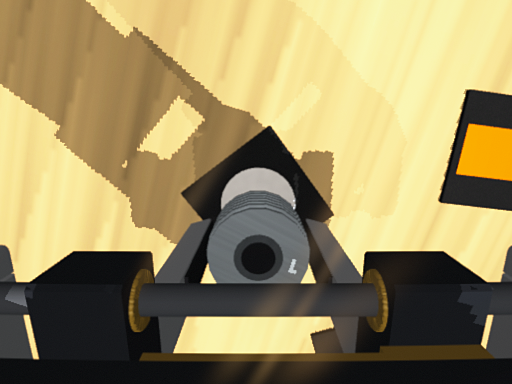

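The wrist view shows the held roller with its bore at (258,258). Below it are the pad corners at about (269,127), (181,194) and (333,214).

Run:
```python
from h import *
import pickle
im=pickle.load(open('w2.pkl','rb'))
g=cv2.cvtColor(im['color'],cv2.COLOR_RGB2GRAY)
n,l,s,c=cv2.connectedComponentsWithStats((g<45).astype(np.uint8))
for i in range(1,n):
    if np.hypot(*(c[i]-[258,258]))<8: print('bore',c[i],s[i,4],plane(im,c[i],112.4))
p=plane(im,[[269,127],[181,194],[333,214]],5)[:,:2]; print(p,'mid',p[1:].mean(0),np.linalg.norm(p[0]-p[1]),np.linalg.norm(p[0]-p[2]))
# white disc visible arc: circle r 32
hsv=cv2.cvtColor(im['color'],cv2.COLOR_RGB2HSV)
m=((hsv[...,1]<40)&(hsv[...,2]>120)).astype(np.uint8); m[:160]=0;m[215:]=0;m[:,:215]=0;m[:,300:]=0
cs=max(cv2.findContours(m,0,cv2.CHAIN_APPROX_NONE)[0],key=cv2.contourArea).reshape(-1,2)
cs=np.array([q for q in cs if q[1]<190 or q[0]<222])
a=plane(im,cs,5)[:,:2]
A=np.c_[2*a,np.ones(len(a))];x=np.linalg.lstsq(A,(a**2).sum(1),rcond=None)[0];print('disc',x[:2],np.sqrt(x[2]+x[0]**2+x[1]**2),len(a))
```

```text
bore [257.82450331 257.86754967] 906 [[ 464.1343682  -103.34516845  112.4       ]]
[[ 454.58077988  -38.51905048]
 [ 398.43811466 -113.49081309]
 [ 529.58921705  -93.62342887]] mid [ 464.01366586 -103.55712098] 93.66303457504826 93.07393922459771
disc [ 464.12897902 -103.6689739 ] 31.751662730041275 86
```

Request:
{"api": "carry_out", "payload": {
  "plan": [
    [[0, 0, -30], 0, 0.65],
    [[0, 0, -22], 0, 0.65],
    [[0, 0, -8], 0, 0.65],
    [[0, 0, -3], 0, 0.65],
    [[0, 0, -2], 0, 0.65],
    [[0, 0, 0], 0, 0.65],
    [[0, 0, 0], 0, 0.65]
  ]
}}

```text
t: 7.62
eef_pos: [464.6, -101.8, 15.9]
eef_rot: [0.0, 0.599, 0.801, 0.0]
force: [-0.8, -0.2, -5.4]
width: 0.59
gripper_force: 30.0
```

Request:
{"api": "carry_out", "payload": {
  "plan": [
    [[0, 0, -1], 0, 0.65],
    [[0, 0, 0], 0, 0.65]
  ]
}}

```text
t: 7.88
eef_pos: [464.7, -101.8, 15.8]
eef_rot: [-0.0, 0.599, 0.801, -0.0]
force: [-4.9, 1.3, 6.2]
width: 0.593
gripper_force: 30.0
```

Request:
{"api": "carry_out", "payload": {
  "plan": [
    [[0, 0, 0], 0, 0.3],
    [[0, 0, 0], 0, 0],
    [[0, 0, 0], 0, 0],
    [[0, 0, 0], 0, 0],
    [[0, 0, 30], 0, 0],
    [[0, 0, 45], 0, 0],
    [[0, 20, 40], 0, 0],
    [[-10, 50, 0], 0, 0],
    [[-14, 55, 0], 0, 0],
    [[-14, 55, 0], 0, 0],
    [[-14, 55, 0], 0, 0],
    [[-14, 50, 0], 0, 0]
  ]
}}

```text
t: 9.38
eef_pos: [397.6, 185.1, 129.6]
eef_rot: [0.0, 0.599, 0.801, 0.0]
force: [-0.2, -0.8, -0.5]
width: 0.998
gripper_force: 0.0
```

Request:
{"api": "carry_out", "payload": {
  "plan": [
    [[-20, 45, 0], 0, 0],
    [[-24, 38, 0], 0, 0],
    [[0, 0, 0], 0, 0],
    [[0, 0, 0], 0, 0]
  ]
}}

```text
t: 9.88
eef_pos: [354.4, 266.1, 129.4]
eef_rot: [0.0, 0.599, 0.801, -0.0]
force: [0.3, 0.0, 0.2]
width: 1.004
gripper_force: 0.0
```

```bash
cat >> h.py <<'E'
def bore(im,px,z,th=45,r=15):
    g=cv2.cvtColor(im['color'],cv2.COLOR_RGB2GRAY)
    n,l,s,c=cv2.connectedComponentsWithStats((g<th).astype(np.uint8))
    for i in range(1,n):
        if np.hypot(*(c[i]-px))<r and s[i,4]>10: print('bore',c[i].round(1),s[i,4],plane(im,c[i],z).round(1))
E
python3 - <<'E'
from h import *
import pickle
im=grab('wrist'); save(im,'w3.png'); pickle.dump(im,open('w3.pkl','wb'))
st(); p=pix(im,[354.5,268.5,42]); print(p); bore(im,p[0],42); top(im,(354.5,268.5),35,34,60)
E
```

```text
t 9.93 tcp [354.7 265.8 129.5] closeang 16.3 w 1.002 F [-0.2  0.6  0.1]
[[259.59156525 196.23634266]]
bore [256.2 196.9] 292 [[351.7 267.   42. ]]
n 920 z [36.6 41.8 43.1] circ [352.8 268.1] 15.8 rect ((352.6313171386719, 268.006591796875), (30.053382873535156, 30.360294342041016), 40.15519332885742) mean [352.3 268.6]
```

View pics/w3.png

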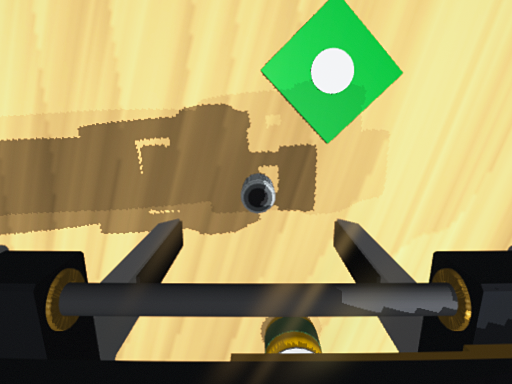

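The wrist view shows the small roller's bore at (256,197), the green decoy at (333,70) and the tin at the bottom edge (292,345). The roller is near (352,267).

Request:
{"api": "carry_out", "payload": {
  "plan": [
    [[-3, 1, 0], 0, 0],
    [[0, 0, -40], 0, 0],
    [[0, 0, -40], 0, 0],
    [[0, 0, -25], 0, 0],
    [[0, 0, -14], 0, 0],
    [[0, 0, 0], 0, 0.3],
    [[0, 0, 0], 0, 0.8],
    [[0, 0, 0], 0, 0.8],
    [[0, 0, 0], 0, 0.8],
    [[0, 0, 0], 0, 0.8],
    [[0, 0, 0], 0, 0.8],
    [[0, 0, 0], 0, 0.8]
  ],
  "grip_force": 20
}}

```text
t: 11.42
eef_pos: [351.6, 267.4, 10.6]
eef_rot: [0.0, 0.599, 0.801, 0.0]
force: [0.3, 0.9, 1.1]
width: 0.337
gripper_force: 20.0
```

Request:
{"api": "carry_out", "payload": {
  "plan": [
    [[0, 0, 15], 0, 0.8],
    [[0, 0, 35], 0, 0.8],
    [[0, 0, 40], 0, 0.8],
    [[40, -10, 20], 0, 0.8],
    [[50, -13, 0], 0, 0.8],
    [[50, -13, 0], 0, 0.8],
    [[50, -13, 0], 0, 0.8],
    [[50, -13, 0], 0, 0.8],
    [[33, -7, -10], 0, 0.8],
    [[0, 0, -30], 0, 0.8],
    [[0, 0, 0], 0, 0.8],
    [[0, 0, 0], 0, 0.8]
  ]
}}

```text
t: 12.92
eef_pos: [624.1, 198.6, 81.4]
eef_rot: [0.0, 0.599, 0.801, 0.0]
force: [-0.8, 0.6, -2.6]
width: 0.336
gripper_force: 20.0
```

Run:
```python
from h import *
import pickle
im=grab('wrist'); save(im,'w4.png'); pickle.dump(im,open('w4.pkl','wb'))
st(); s=r.read_state()['eef_pos']; p=pix(im,[[624.3,198,5],[s[0],s[1],s[2]+31.5]]); print(p); bore(im,p[1],s[2]+31.5)
```

```text
t 12.97 tcp [624.6 198.7  82.1] closeang 16.4 w 0.336 F [ 0.9  0.2 -2.9]
[[258.74165532 202.50821117]
 [260.34292583 255.40073622]]
bore [257.7 256.3] 909 [[623.5 197.8 113.6]]
```

View pics/w4.png

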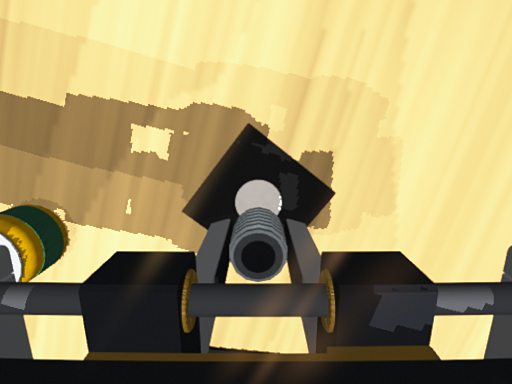

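The wrist view shows the held small roller with its bore at (258,256). The white disc is behind it at about (258,202), and the pad corners are at (249,124), (183,213) and (334,193).

Run:
```python
from h import *
import pickle
im=pickle.load(open('w4.pkl','rb'))
p=plane(im,[[249,124],[183,213],[334,193]],5)[:,:2]; print('mid',p[1:].mean(0),np.linalg.norm(p[0]-p[1]),np.linalg.norm(p[0]-p[2]))
hsv=cv2.cvtColor(im['color'],cv2.COLOR_RGB2HSV)
m=((hsv[...,1]<50)&(hsv[...,2]>110)).astype(np.uint8); m[:165]=0;m[206:]=0;m[:,:225]=0;m[:,290:]=0
cs=max(cv2.findContours(m,0,cv2.CHAIN_APPROX_NONE)[0],key=cv2.contourArea).reshape(-1,2)
cs=np.array([q for q in cs if q[1]<202]); print(cs.min(0),cs.max(0))
a=plane(im,cs,5)[:,:2]
A=np.c_[2*a,np.ones(len(a))];x=np.linalg.lstsq(A,(a**2).sum(1),rcond=None)[0];print('disc',x[:2],np.sqrt(x[2]+x[0]**2+x[1]**2),len(a))
```

```text
mid [623.75674908 197.29644281] 95.32232021564404 92.71351154705948
[235 180] [281 201]
disc [623.61014266 197.9121988 ] 19.861420933009057 63
```

Request:
{"api": "carry_out", "payload": {
  "plan": [
    [[0, 0, -30], 0, 0.8],
    [[0, 0, -22], 0, 0.8],
    [[0, 0, -8], 0, 0.8],
    [[0, 0, -3], 0, 0.8],
    [[0, 0, -2], 0, 0.8],
    [[0, 0, 0], 0, 0.8],
    [[0, 0, 0], 0, 0.8]
  ]
}}

```text
t: 13.85
eef_pos: [624.7, 198.4, 16.1]
eef_rot: [0.0, 0.599, 0.801, 0.0]
force: [0.8, 0.1, -2.6]
width: 0.336
gripper_force: 20.0
```

Request:
{"api": "carry_out", "payload": {
  "plan": [
    [[0, 0, -1], 0, 0.8],
    [[0, 0, 0], 0, 0.8]
  ]
}}

```text
t: 14.1
eef_pos: [624.7, 198.4, 15.6]
eef_rot: [0.0, 0.599, 0.801, 0.0]
force: [-3.1, -0.2, 5.6]
width: 0.337
gripper_force: 20.0
```

Request:
{"api": "carry_out", "payload": {
  "plan": [
    [[0, 0, 0], 0, 0.5],
    [[0, 0, 0], 0, 0],
    [[0, 0, 0], 0, 0],
    [[0, 0, 0], 0, 0],
    [[0, 0, 30], 0, 0],
    [[0, 0, 45], 0, 0],
    [[0, -20, 40], 0, 0],
    [[-8, -55, 0], 0, 0],
    [[-8, -55, 0], -7, 0],
    [[-8, -55, 0], -7, 0],
    [[-8, -55, 0], -7, 0],
    [[-8, -55, 0], -6, 0]
  ]
}}

```text
t: 15.6
eef_pos: [583.9, -98.4, 129.6]
eef_rot: [0.0, 0.771, 0.637, 0.0]
force: [0.7, -0.3, -0.2]
width: 1.0
gripper_force: 0.0
```

Request:
{"api": "carry_out", "payload": {
  "plan": [
    [[-8, -55, 0], 0, 0],
    [[-8, -55, 0], 0, 0],
    [[-8, -55, 0], 0, 0],
    [[-8, -55, 0], 0, 0],
    [[-8, -55, 0], 0, 0],
    [[-10, -34, 0], 0, 0],
    [[0, 0, 0], 0, 0],
    [[0, 0, 0], 0, 0]
  ]
}}

```text
t: 16.6
eef_pos: [534.4, -404.7, 129.1]
eef_rot: [-0.0, 0.769, 0.639, 0.0]
force: [-0.1, -0.1, 0.1]
width: 1.0
gripper_force: 0.0
```

Run:
```python
from h import *
import pickle
im=grab('wrist'); save(im,'w5.png'); pickle.dump(im,open('w5.pkl','wb'))
st(); p=pix(im,[535,-405.5,39]); print(p); bore(im,p[0],39); top(im,(535,-405.5),45,36,60)
```

```text
t 16.65 tcp [ 534.6 -404.3  129.2] closeang -10.6 w 0.998 F [0.1 0.5 0.3]
[[259.60381935 198.33182664]]
bore [256.  199.1] 511 [[ 531.7 -405.6   39. ]]
n 2135 z [36.7 38.  39.3] circ [ 533.2 -407.1] 26.1 rect ((533.2279663085938, -407.2616882324219), (51.882843017578125, 45.95170593261719), 78.37972259521484) mean [ 533.2 -406.6]
```

View pics/w5.png

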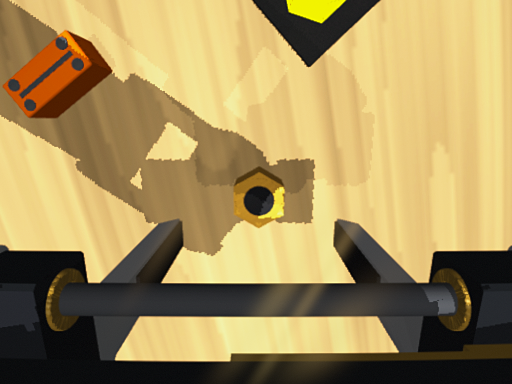

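The wrist view shows the nut's bore at (258,200), with its flats facing the fingers, so the closing angle of about -11° fits.

Request:
{"api": "carry_out", "payload": {
  "plan": [
    [[-1.5, -2, 0], -1, 0],
    [[0, 0, -40], 0, 0],
    [[0, 0, -40], 0, 0],
    [[0, 0, -25], 0, 0],
    [[0, 0, -14], 0, 0],
    [[0, 0, 0], 0, 0.3],
    [[0, 0, 0], 0, 0.7],
    [[0, 0, 0], 0, 0.7],
    [[0, 0, 0], 0, 0.7],
    [[0, 0, 0], 0, 0.7],
    [[0, 0, 0], 0, 0.7]
  ],
  "grip_force": 25
}}

```text
t: 18.02
eef_pos: [533.1, -407.9, 10.9]
eef_rot: [0.001, 0.775, 0.632, 0.0]
force: [1.2, -0.8, 0.8]
width: 0.488
gripper_force: 25.0
```

Request:
{"api": "carry_out", "payload": {
  "plan": [
    [[0, 0, 15], 0, 0.7],
    [[0, 0, 35], 0, 0.7],
    [[0, 0, 40], 0, 0.7],
    [[20, 45, 0], 7, 0.7],
    [[25, 50, 0], 7, 0.7],
    [[25, 50, 0], 0, 0.7],
    [[13, 29, -20], 0, 0.7],
    [[0, 0, 0], 0, 0.7],
    [[0, 0, 0], 0, 0.7]
  ]
}}

```text
t: 19.15
eef_pos: [615.4, -234.0, 80.6]
eef_rot: [-0.0, 0.692, 0.722, -0.0]
force: [-0.2, -0.6, -4.3]
width: 0.489
gripper_force: 25.0
```

Run:
```python
from h import *
import pickle
im=grab('wrist'); save(im,'w6.png'); pickle.dump(im,open('w6.pkl','wb'))
st(); s=r.read_state()['eef_pos']; p=pix(im,[[616.5,-232.5,5],[s[0],s[1],s[2]+28]]); print(p); bore(im,p[1],s[2]+28)
top(im,s[:2],40,s[2]+25,s[2]+35)
```

```text
t 19.2 tcp [ 615.6 -234.6   81. ] closeang 2.3 w 0.485 F [ 0.1 -0.3 -4.4]
[[260.21677682 200.16680713]
 [259.62513924 253.11928355]]
bore [257.8 250. ] 1936 [[ 614.6 -232.9  109. ]]
n 6196 z [106.6 107.8 110.2] circ [ 614.4 -224.9] 34.8 rect ((617.8602905273438, -230.9719696044922), (61.69780731201172, 46.69626235961914), 29.8742618560791) mean [ 614.3 -231.1]
```

View pics/w6.png

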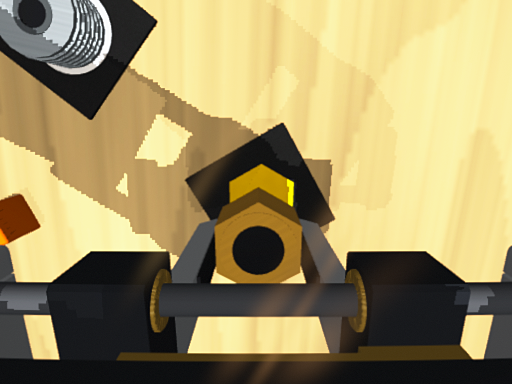

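The wrist view shows the nut's bore at (258,250). The yellow hexagon behind it has its upper corner at (261,164) and side edges at x≈230 and 295. The pad corners are at (284,123), (186,182) and (334,217).

Run:
```python
from h import *
import pickle
im=pickle.load(open('w6.pkl','rb'))
p=plane(im,[[284,123],[186,182],[334,217]],5)[:,:2]; e=p[1]-p[0];f=p[2]-p[0]
print('mid',p[1:].mean(0),np.linalg.norm(e),np.linalg.norm(f),np.degrees(np.arctan2(e[1],e[0])),np.degrees(np.arctan2(f[1],f[0])))
q=plane(im,[[261,164],[229.5,181],[294.5,180.5]],5)[:,:2]; print(q, 'upper corner - 31.2 along 92:',q[0]-31.2*np.array([np.cos(1.61),np.sin(1.61)]), q[1:].mean(0)-[0,15.6])
n=plane(im,[[258,188],[217,208],[301,209],[216,267],[299.5,266]],109)[:,:2]; print(n)
```

```text
mid [ 617.17671326 -232.10145746] 95.5175350371981 91.68591223844803 -146.9818640477813 -58.12435002054229
[[ 615.82216015 -201.30148845]
 [ 589.8073764  -216.83061785]
 [ 644.74975062 -214.13898933]] upper corner - 31.2 along 92: [ 617.04500146 -232.47751544] [ 617.27856351 -231.08480359]
[[ 613.2849764  -199.37631693]
 [ 592.77007673 -210.68693556]
 [ 635.7148384  -209.45065534]
 [ 592.51972156 -243.67613944]
 [ 637.29235597 -241.23668649]]
```

Request:
{"api": "carry_out", "payload": {
  "plan": [
    [[2.5, 0.7, 0], 0, 0.7],
    [[0, 0, -30], 0, 0.7],
    [[0, 0, -22], 0, 0.7],
    [[0, 0, -8], 0, 0.7],
    [[0, 0, -3], 0, 0.7],
    [[0, 0, -1.5], 0, 0.7],
    [[0, 0, 0], 0, 0.7],
    [[0, 0, 0], 0, 0.7]
  ]
}}

```text
t: 20.2
eef_pos: [618.7, -233.1, 16.6]
eef_rot: [0.001, 0.692, 0.722, 0.0]
force: [-0.3, -0.7, -5.0]
width: 0.486
gripper_force: 25.0
```

Request:
{"api": "carry_out", "payload": {
  "plan": [
    [[0, 0, -1], 0, 0.7],
    [[0, 0, -0.5], 0, 0.7],
    [[0, 0, 0], 0, 0.7]
  ]
}}

```text
t: 20.58
eef_pos: [618.7, -233.1, 15.9]
eef_rot: [0.0, 0.692, 0.722, 0.0]
force: [-2.5, 0.6, 5.4]
width: 0.489
gripper_force: 25.0
```

Request:
{"api": "carry_out", "payload": {
  "plan": [
    [[0, 0, 0], 0, 0.3],
    [[0, 0, 0], 0, 0],
    [[0, 0, 0], 0, 0],
    [[0, 0, 0], 0, 0],
    [[0, 0, 30], 0, 0],
    [[0, 0, 45], 0, 0],
    [[-10, 0, 40], 0, 0],
    [[-40, -6, 0], -9, 0],
    [[-45, -6, 0], -10, 0],
    [[-45, -6, 0], -10, 0],
    [[-45, -6, 0], -10, 0],
    [[-45, -6, 0], -10, 0]
  ]
}}

```text
t: 22.08
eef_pos: [386.9, -263.0, 129.5]
eef_rot: [0.0, 0.93, 0.367, 0.0]
force: [0.2, -0.2, 0.2]
width: 1.001
gripper_force: 0.0
```

Request:
{"api": "carry_out", "payload": {
  "plan": [
    [[-10, -3, 0], -10, 0],
    [[0, 0, 0], -9, 0],
    [[0, 0, 0], 0, 0],
    [[0, 0, 0], 0, 0]
  ]
}}

```text
t: 22.58
eef_pos: [378.4, -265.9, 129.5]
eef_rot: [0.0, 0.977, 0.212, 0.0]
force: [-0.5, 0.2, -0.7]
width: 0.997
gripper_force: 0.0
```

Run:
```python
from h import *
import pickle
im=grab('wrist'); save(im,'w7.png'); pickle.dump(im,open('w7.pkl','wb'))
st(); print(pix(im,[379,-266,40])); top(im,(379,-266),55,36,60)
```

```text
t 22.62 tcp [ 378.4 -265.9  129.5] closeang -65.5 w 1.001 F [-0.3  0.2 -0. ]
[[258.53452837 196.65898266]]
n 3000 z [38.2 39.5 40.7] circ [ 378.3 -266.5] 40.5 rect ((378.02386474609375, -266.45416259765625), (75.78343963623047, 33.834598541259766), 25.266704559326172) mean [ 379.6 -265.8]
```

View pics/w7.png

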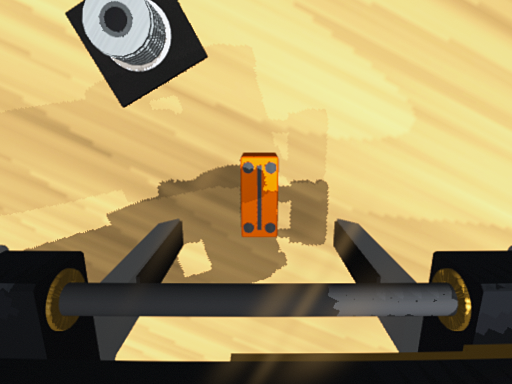

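The wrist view shows the orange block's top running from about (240,158) to (278,237), aligned with the fingers and centred at (378,-266.5). The TCP is already above it.

Request:
{"api": "carry_out", "payload": {
  "plan": [
    [[0, -0.5, -40], 0, 0],
    [[0, 0, -40], 0, 0],
    [[0, 0, -25], 0, 0],
    [[0, 0, -14], 0, 0],
    [[0, 0, 0], 0, 0.3],
    [[0, 0, 0], 0, 0.8],
    [[0, 0, 0], 0, 0.8],
    [[0, 0, 0], 0, 0.8],
    [[0, 0, 0], 0, 0.8],
    [[0, 0, 0], 0, 0.8],
    [[0, 0, 0], 0, 0.8]
  ],
  "grip_force": 22
}}

```text
t: 24.0
eef_pos: [378.3, -266.5, 10.5]
eef_rot: [0.0, 0.977, 0.211, 0.0]
force: [0.3, 0.4, 0.5]
width: 0.36
gripper_force: 22.0
```

Request:
{"api": "carry_out", "payload": {
  "plan": [
    [[0, 0, 15], 0, 0.8],
    [[0, 0, 35], 0, 0.8],
    [[0, 0, 50], 0, 0.8],
    [[35, 33, 10], 0, 0.8],
    [[40, 38, 0], -5, 0.8],
    [[40, 38, 0], -5, 0.8],
    [[40, 38, 0], -5, 0.8],
    [[40, 38, 0], 0, 0.8],
    [[40, 38, 0], 0, 0.8],
    [[30, 28, -10], 0, 0.8],
    [[14, 13, -30], 0, 0.8],
    [[0, 0, 0], 0, 0.8]
  ]
}}

```text
t: 25.5
eef_pos: [655.2, -1.0, 77.8]
eef_rot: [-0.001, 0.997, 0.083, -0.003]
force: [-0.1, -0.2, -2.0]
width: 0.359
gripper_force: 22.0
```

Request:
{"api": "carry_out", "payload": {
  "plan": [
    [[0, 0, 0], 0, 0.8],
    [[0, 0, 0], 0, 0.8]
  ]
}}

```text
t: 25.75
eef_pos: [657.6, -3.3, 82.2]
eef_rot: [0.0, 0.997, 0.081, 0.001]
force: [1.1, 0.4, -2.0]
width: 0.361
gripper_force: 22.0
```

Run:
```python
from h import *
import pickle
im=grab('wrist'); save(im,'w8.png'); pickle.dump(im,open('w8.pkl','wb'))
st(); s=r.read_state()['eef_pos']; print(pix(im,[[657,-2,5],[s[0],s[1],s[2]+29.5]]))
```

```text
t 25.8 tcp [657.6  -3.3  82.1] closeang -80.7 w 0.364 F [ 0.1 -0.3 -2.1]
[[256.20862369 201.27173157]
 [257.75980797 251.66009202]]
```

View pics/w8.png

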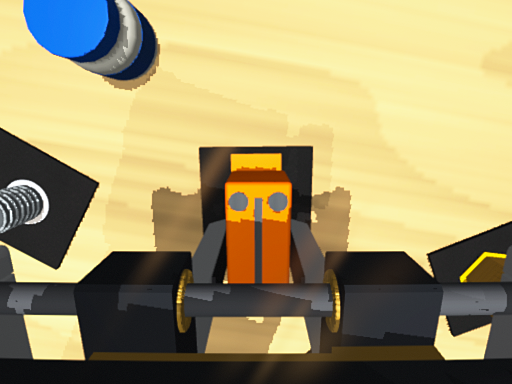

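The wrist view shows the block's far top edge at v≈182 (u 226–291), the pad's far edge at v≈148 (u 199–312), and the rectangle's far edge at v≈154 (u 231–282).

Run:
```python
from h import *
import pickle
im=pickle.load(open('w8.pkl','rb'))
col=im['color'][:, :,:]; print([col[v,258].tolist() for v in range(166,188,2)]); print([(u,col[230,u].tolist()) for u in list(range(222,232,2))+list(range(286,296,2))])
print([col[v,205].tolist() for v in range(144,152)],[col[v,258].tolist() for v in range(146,158)])
hd=np.array([np.cos(np.radians(9.5)),np.sin(np.radians(9.5))])
b=plane(im,[[226,182.5],[291,182.5],[227.5,230],[290,230]],111.5)[:,:2]; print('block',b,b[:2].mean(0)-38*hd, np.degrees(np.arctan2(*(b[0]-b[1])[::-1]))-90)
p=plane(im,[[199.5,147],[312.5,147.5]],5)[:,:2]; print('pad',p,p.mean(0)-48*hd,np.linalg.norm(p[0]-p[1]),np.degrees(np.arctan2(*(p[0]-p[1])[::-1]))-90)
q=plane(im,[[231,153.5],[282,153.5]],5)[:,:2]; print('rect',q,q.mean(0)-42*hd,np.linalg.norm(q[0]-q[1]))
```

```text
[[255, 202, 15], [212, 93, 0], [173, 72, 0], [119, 46, 0], [122, 47, 0], [125, 49, 0], [127, 50, 0], [122, 47, 0], [237, 96, 0], [253, 154, 0], [252, 187, 0]]
[(222, [75, 77, 79]), (224, [67, 74, 76]), (226, [142, 55, 5]), (228, [197, 85, 0]), (230, [205, 88, 0]), (286, [202, 85, 0]), (288, [183, 73, 0]), (290, [105, 43, 17]), (292, [72, 77, 78]), (294, [77, 77, 78])]
[[247, 225, 144], [253, 231, 149], [229, 186, 115], [106, 85, 54], [37, 35, 34], [40, 37, 37], [43, 40, 38], [45, 41, 38]] [[201, 160, 96], [44, 36, 29], [25, 28, 31], [34, 35, 35], [38, 38, 38], [30, 33, 37], [37, 33, 35], [154, 98, 35], [255, 183, 28], [255, 207, 23], [253, 203, 22], [252, 202, 22]]
block [[691.66537573  18.29125952]
 [696.89495492 -13.67458045]
 [666.99111767  14.08812185]
 [672.2124286  -17.83117809]] [656.80131247  -3.96346949] 9.29122317656497
pad [[695.39581562  51.98885942]
 [710.15056121 -40.78925707]] [655.43147954  -2.3224839 ] 93.94403342532748 9.036224678468884
rect [[694.26588803  25.36186042]
 [701.13611239 -16.64287058]] [656.27700494  -2.57250453] 42.56286419314729
```

Request:
{"api": "carry_out", "payload": {
  "plan": [
    [[-0.4, 1.5, 0], 0, 0.8],
    [[0, 0, -30], 0, 0.8],
    [[0, 0, -22], 0, 0.8],
    [[0, 0, -8], 0, 0.8],
    [[0, 0, -3], 0, 0.8],
    [[0, 0, -2], 0, 0.8],
    [[0, 0, 0], 0, 0.8],
    [[0, 0, 0], 0, 0.8]
  ]
}}

```text
t: 26.8
eef_pos: [657.3, -1.0, 16.1]
eef_rot: [0.0, 0.997, 0.082, 0.0]
force: [-1.1, -0.8, -2.6]
width: 0.36
gripper_force: 22.0
```

Request:
{"api": "carry_out", "payload": {
  "plan": [
    [[0, 0, -1], 0, 0.8],
    [[0, 0, 0], 0, 0.8]
  ]
}}

```text
t: 27.05
eef_pos: [657.4, -1.0, 15.6]
eef_rot: [0.0, 0.997, 0.082, 0.0]
force: [-2.0, 0.3, 3.9]
width: 0.362
gripper_force: 22.0
```

Request:
{"api": "carry_out", "payload": {
  "plan": [
    [[0, 0, 0], 0, 0.5],
    [[0, 0, 0], 0, 0],
    [[0, 0, 0], 0, 0],
    [[0, 0, 0], 0, 0],
    [[0, 0, 30], 0, 0],
    [[0, 0, 50], 0, 0],
    [[-30, 0, 50], 0, 0],
    [[-40, 0, 45], 0, 0],
    [[-40, 0, 40], 0, 0],
    [[-30, 0, 30], 0, 0],
    [[0, 0, 0], 0, 0],
    [[0, 0, 0], 0, 0]
  ]
}}

```text
t: 28.55
eef_pos: [516.9, -0.9, 258.3]
eef_rot: [-0.0, 0.997, 0.082, -0.001]
force: [-0.3, 0.2, 0.2]
width: 1.003
gripper_force: 0.0
```

Run:
```python
from h import *
import pickle
st()
T=dict(L=(464.3,-103.5,47,45),S=(623.8,197.9,47,32),H=(617.1,-232.2,44,45),B=(656.3,-2.4,45,55))
for n in ['scene','side','wrist']:
    im=grab(n); save(im,n+'9.png'); pickle.dump(im,open(n+'9.pkl','wb'))
    for k,(x,y,z,rd) in T.items():
        try: print(n,k,end=' '); top(im,(x,y),rd,z-5,z+12)
        except Exception as e: print('none')
```

```text
t 28.55 tcp [516.9  -0.9 258.3] closeang -80.6 w 1.003 F [-0.3  0.2  0.2]
scene L n 150 z [43.8 47.9 50.9] circ [ 467.1 -102.8] 28.5 rect ((467.1086120605469, -101.43807983398438), (51.86930847167969, 49.8011360168457), 8.063875198364258) mean [ 469.5 -101.3]
scene S n 74 z [42.8 47.4 50.2] circ [626.6 199.1] 16.6 rect ((625.5354614257812, 198.10491943359375), (29.313554763793945, 30.92043685913086), 89.31433868408203) mean [628.1 197.9]
scene H n 151 z [40.3 44.3 47.1] circ [ 618.9 -230.9] 27.1 rect ((619.8612670898438, -230.59796142578125), (51.683109283447266, 46.094364166259766), 31.724048614501953) mean [ 621.2 -230.3]
scene B n 223 z [43.  45.8 48.4] circ [659.1  -1. ] 41.3 rect ((658.8604736328125, 0.2991790771484375), (79.05714416503906, 33.81028366088867), 9.43466854095459) mean [661.8   0.7]
side L n 244 z [43.2 47.8 49.5] circ [ 463.8 -103.8] 29.0 rect ((464.00164794921875, -103.60724639892578), (55.5811653137207, 53.79280090332031), 49.89174270629883) mean [ 464.6 -100.9]
side S n 149 z [43.3 47.6 49.8] circ [624.3 198.9] 15.7 rect ((624.2522583007812, 198.06784057617188)
[... 497 characters left out ...]
2.3] 27.7 rect ((466.7427673339844, -99.52922821044922), (46.82590866088867, 54.13352584838867), 71.66244506835938) mean [466.6 -98.5]
wrist S n 567 z [43.2 47.1 48.6] circ [624.1 196.7] 16.0 rect ((624.0293579101562, 196.34188842773438), (30.546268463134766, 30.28939437866211), 2.3458783626556396) mean [623.9 196.2]
wrist H n 1176 z [41.2 42.8 44.2] circ [ 617.5 -232. ] 26.1 rect ((617.403564453125, -231.86398315429688), (45.445499420166016, 51.31529998779297), 2.555565595626831) mean [ 617.7 -231.1]
wrist B n 1938 z [43.  44.5 46. ] circ [656.4  -0.9] 40.8 rect ((656.5147094726562, -0.7748908996582031), (76.16175079345703, 34.12931823730469), 9.318421363830566) mean [ 6.568e+02 -3.000e-01]
```

View pics/wrist9.png

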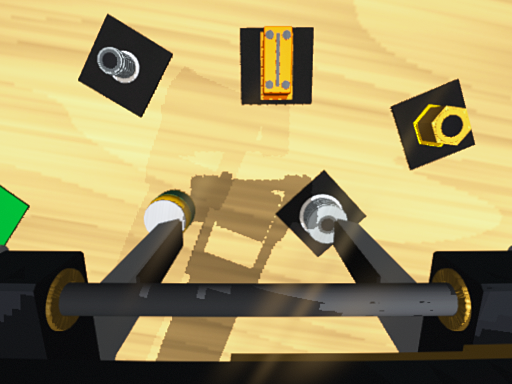

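View pics/side9.png

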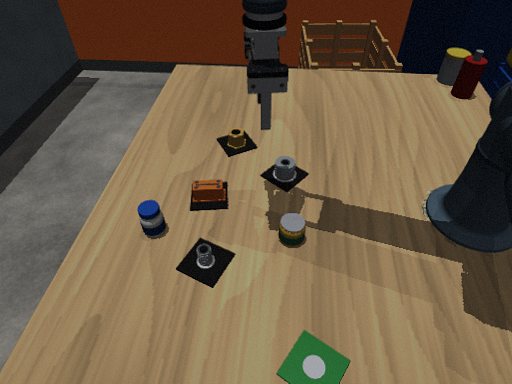

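The side and wrist views show all four parts upright on their own pads, and the tin, pot and decoy untouched. I'll check the block offset against its pad in the same wrist image (corners about (241,28), (312,27), (313,104), (242,104)).

Run:
```python
from h import *
import pickle
im=pickle.load(open('wrist9.pkl','rb'))
hsv=cv2.cvtColor(im['color'],cv2.COLOR_RGB2HSV); h,s,v=cv2.split(hsv)
m=(v<75).astype(np.uint8)
for c,(u0,v0,u1,v1) in dict(B=(230,15,325,115),S=(70,5,180,125),H=(385,70,480,180)).items():
    w=np.zeros_like(m); w[v0:v1,u0:u1]=m[v0:v1,u0:u1]
    p=plane(im,np.argwhere(w)[:,::-1],5)[:,:2].astype(np.float32)
    print(c,cv2.minAreaRect(p))
o=((h>3)&(h<25)&(s>200)).astype(np.uint8);w=np.zeros_like(o);w[20:108,236:318]=o[20:108,236:318]
print([ (vv,np.flatnonzero((w[vv]>0)).min(),np.flatnonzero(w[vv]).max(), np.flatnonzero(v[vv,230:325]<75).min()+230,np.flatnonzero(v[vv,230:325]<75).max()+230) for vv in (40,60,80,95,98,100,102)])
```

```text
B ((655.70166015625, -1.8368301391601562), (93.47600555419922, 94.6198959350586), 9.420876502990723)
S ((623.1851806640625, 196.98397827148438), (95.89675903320312, 94.06407928466797), 68.30199432373047)
H ((616.6472778320312, -230.20941162109375), (94.46388244628906, 95.75399780273438), 32.141353607177734)Traceback (most recent call last):
  File "<stdin>", line 11, in <module>
    return umr_minimum(a, axis, None, out, keepdims, initial, where)
ValueError: zero-size array to reduction operation minimum which has no identity
```

```bash
python3 -c "
from h import *
print(ticket.close_job())"
```

```text
the job is handed in; nothing more can be done
None
```

All four parts stand upright on their own pads, within about 1–2 mm of centre by the final images, with the blade holder along its rectangle and the tin and pot left alone; the job is handed in, but no verdict came back.

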